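# Clamp the gas tester and slide its fixture plate out for the hose-up

### The arm

A 6-joint arm with a two-finger parallel gripper is mounted at the origin on the work surface. World frame = base frame: x ahead of the robot, y to its left, z up, the work surface at z = 0. Lengths are in m, angles in rad, forces in N, time in s.
With the tool pointing down it reaches from about 0.35 to 0.775 m from the base axis. Payload 7.3 kg.
Tool frame: the origin (TCP) lies midway between the tips of the shut fingers; the grasp point (between the pads) lies 19 mm behind it; z points along the fingers, y is the direction in which the jaws open and shut (so a half turn about z gives the same grasp; the last joint's range is limited). The gripper opens to 92 mm and grips with 3 to 60 N. Pads are 19 mm wide; open, the fingers measure 130 mm over their backs; the gripper's body (75 mm by 190 mm) begins 47 mm behind the grasp point.
Start: joints at [-1.357, 0.342, 1.524, -0, 1.275, -0.146], TCP at [0.185, -0.491, 0.227] pointing down, gripper open.
Joint ranges: [-2.53, 2.53], [-0.77, 2.02], [0.04, 2.7], [-1, 4.14], [0.28, 2.66], [-3.11, 3.11]. Speed limits (rad/s): [2.57, 2.57, 3.14, 3.14, 3.14, 3.14].

### API

Orientations are given as a rotation vector (axis times angle).
In Python, from bench import bot gives the robot as it stands.
- The arm moves only by the tool send_rows, never from a script. Its argument "deltas" is one flat list of numbers, 4 for each row, row after row: the shift along the tool's x, y, z in cm, then the turn about the tool's z in degrees. A call has 1 to 5 rows; each row is the pose to reach, as a shift and turn from the pose measured when the call began, along the tool's axes at that moment; what a row does not reach only later rows make up. A row lasts 1/12 s, in which the tool goes at most 41.7 mm and 7.16 degrees, less where a joint would pass 70% of its speed; a pose out of reach is approached as far as the arm can. A call with a gripper value outside its range is refused whole. "hand" is the finger opening in cm, from 0 to 9.18, set as the call begins (left out, the last holds). The fingers move at their own pace and stop on an object; the grip force is fixed at half the most. Time passes only in rows, so rows that repeat a pose let the fingers close. It gives the time, the measured TCP pose, the force and the opening at its end, in the units of the state.
- bot.get_state(): the state, without advancing time (a new reading comes with each control period).
- bot.grab_frame(name): name is "side" or "top" or "wrist"; returns a dict with "img" (384x512x3 uint8, blue, green, red), "range_z" (384x512 float32, m along the optical axis (not along the pixel's ray), 0 where there is no reading), "camera_matrix" (3x3 intrinsics, pixels), "k1" (the pictures are not rectified: a ray, as slopes to the right and down, at radius r is drawn at 1 + k1 r^2 times it, then the intrinsics apply), "eye" and "attitude" of the camera in the world; the wrist camera has in their place "T_tool_cam" (4x4, takes a point from camera to tool coordinates, whose origin is the TCP and whose axes are the flange's). Camera axes: x right, y down, z forward; pixel columns grow to the right and rows downward; lengths in m; the calibration is good to about 2 mm. A picture is of the moment at which its call begins: read the wrist's pose just before it.
- bot.hand_in(): hands the job in, once; it reports no verdict.
Trained networks look in the newest picture that a camera, given by its name, has taken for a name from the list of things; names that differ only in an ending like _2 or _b are one class to them, and where a whole thing is asked for, a point or a joint stands for the part that bears it (a point fixed in the world has none). Each returns a list of dicts, best first, with "p" (0 to 1); they miss things now and then, are a little off and sometimes report something else, mostly with a low value. They report only what shows in the picture. A call takes as long as a camera call.
- bot.silhouettes(camera, thing): "region" (384x512 bool, what is visible of it) and "box" ([left, top, width, height] in pixels, round what is visible of it).
The state is a dict: "t": time; "joint_pos": joint angles; "joint_velocities": joint speeds; "tau": joint torques, N m; "eef_pos": TCP position; "ee_rot": TCP orientation; "force": force on the tool from outside, world axes, zero at the start; "moment": the same for the moment, N m; "opening": finger opening in m.
Only numpy, scipy, OpenCV 4.12 (cv2) and the standard library are available. Lean on these libraries where they do the work, as an engineer would, in place of code of your own. Each camera call takes 0.05 s, during which the arm holds its last target. There are 200 camera calls.

### The job

The gas tester is to be connected from underneath: first start its clamp's captive screw knob by pushing the knob down against its spring and turning it a quarter turn clockwise, so that it catches and stays down. Then slide the aluminium fixture plate, flat on its block, outward (tester end first) until the line scribed across the plate lies square over the block's edge; the tester's weight would tip it there, so never let it tip, and finish still holding the plate level and still, with the other things on the bench left where they are.

Things in the scene. Friction and masses are not known exactly. Their poses are not given: they have to be found in the camera images.
- riser: the block: grey cast-iron box parallel with a bare machined top, fixed to the bench, 180 mm (its x) by 260 mm (its y), 80 mm high. Origin: centre of its underside, on the bench; z up. Its outward side is its +y end face (at y = +130 mm), which faces roughly to the robot's left
- edge (a point): middle of the block's upper outward edge (block y = +130 mm, height 80 mm); axes as the block's: +y points outward from the edge, x runs along it
- plate: the loose aluminium fixture plate with all it carries, about 0.9 kg, flat on the block: 80 mm (its x) by 280 mm (its y) by 6 mm. Origin: centre of its underside; z up, +y outward, within 4 degrees of the block's +y. It starts overhanging the edge by 35 to 60 mm; a line is scribed across it at y = 0 (overhang 140 mm). Sliding friction on the block roughly 4 to 10 N
- tester (a point): middle of the top of the black gas tester on the plate's outer half: plate y = +88 mm, 48 mm above the plate's underside; body 58 mm wide (x), 100 mm long (y), on an 18.5 mm high foot that starts at plate y = +13 mm. Its weight puts the centre of mass about 38 mm outward of the line: with the line at the edge the plate tips unless its tail is held down, by some 2 to 3 N at the handle
- handle (a point): middle of the lift handle's grip bar at the plate's tail (plate y = -118 mm): a level round steel bar, 10 mm thick, along the plate's x, its axis 40 mm above the plate's underside and 34 mm above its top; a 9 mm post stands 29 mm either side of the middle, so about 49 mm of bar is free between the posts
- line_near (a point): end of the scribed line (3 mm wide, on the plate's top) nearer the robot: plate x = -38 mm, y = 0
- line_far (a point): end of the scribed line farther from the robot: plate x = +38 mm, y = 0
- knob_grip (a point): centre of the clamp's round black fluted knob (plate y = -26 mm), 37 to 41 mm across, 26 mm tall, axis upright, to be gripped from any side; at the start 58 mm above the plate's underside. Below the knob come a 9 mm collar and the steel strap (26 mm wide in x, 94 mm long in y), so fingertips may go 20 mm below this point. The tester's body starts 64 mm outward of the axis
- knob (a joint): angle of the knob, rad: 0 at the start, grows clockwise seen from above, stop at 1.75. Quarter-turn captive screw: its cross-pin sits in a slot, so it turns only while pushed down more than 5 mm; beyond 0.5 rad the pin is hooked under the keeper, and at about 1.57 the knob, let go, springs back up only to 5 mm and stays. Friction about 0.03 N m
- strap (a joint): how far the knob and the clamp strap under it have gone down, m: 0 at the start, sprung upward (4 N at 0, 8 N at the stop at 8 mm); needs more than 5 mm, best 7 to 8 mm, before the knob can turn
- wrench: bystander: steel spanner, 150 mm, lying on the bench on the robot's side of the block. Origin at its underside
- screwdriver: bystander: screwdriver, 170 mm, on the bench beyond the block. Origin at its underside
- adapter: bystander: small brass hose adapter, 18 mm across, 24 mm tall, standing on the block's top beyond the plate. Origin: centre of its underside
- tee: bystander: brass tee piece, 50 mm long, 16 mm high, on the bench beneath the plate's overhang. Origin: centre of its underside
- gauge: bystander: round digital pressure gauge, 80 mm, on a post and round foot, 174 mm tall, on the bench at the left, beyond the plate's outer end. Origin: centre of its underside
- bulb: bystander: black rubber squeeze bulb standing on end, 52 mm across, 80 mm tall, on the bench to the right of the block. Origin: centre of its underside

How it is judged:
On the way, in this order (a step that is already met when the one before it is completed fails the run):
1. the clamp's screw knob is started: pushed in (over 3.5 mm) and turned clockwise (over 1.2 rad) (value of joint knob above 1.2 rad and value of joint strap above 0.0035 m), for 0.2 s.
2. the plate has been slid out until its line is over the block's edge, flat and held (y of line_near in the frame of edge between -0.006 and 0.006 m and y of line_far in the frame of edge between -0.006 and 0.006 m and angle between plate's own z axis and vertical below 0.035 rad and z of line_near in the frame of edge between 0.003 and 0.01 m and contact force between any of the fingers, the arm and plate above 1 N), for 0.2 s.
At the end, for the whole second after the job is handed in: The knob stays over 1.2 rad turned and over 3.5 mm down; both ends of the line are within 6 mm of the block's outward edge; the plate lies on the block, level within 2 degrees, at rest, with the robot still touching it (over 1 N) and nothing but block and robot carrying it (all of step 1 and all of step 2 and linear speed of plate below 0.02 m/s and contact force between riser and plate above 0.5 N and contact force between each of wrench, screwdriver, adapter, tee, gauge, bulb and plate below 0.2 N); the arm keeps its last pose, push and grip.
It fails at once if the plate tips (more than 6 degrees) (angle between plate's own z axis and vertical above 0.105 rad).
It fails at once if the plate is lifted off the block (more than 15 mm) instead of slid (z of plate in the frame of riser above 0.095 m).
It fails at once if another thing on the bench is disturbed (moved over 40 mm) (distance of any of wrench, screwdriver, adapter, tee, gauge, bulb from where it was at the start of the episode above 0.04 m).
It also fails if it takes over 51 s, if anything falls off the work surface, if the arm or the gripper's body presses on something with over 40 N, if the wrist force passes 120 N, or if a joint passes its speed limit or range.

## Working session

There is one attempt and no reset: what is moved stays moved. The work goes in short steps, Python scripts to look and compute and a tool call to move; the robot and the scene stay as the last step left them, time stands still between calls to the robot, and variables do not carry over. Pictures are saved under pics/ and viewed, about 8 in all and at most 12, crops included, and the job is handed in when it is done.

Besides the shell and the picture viewer there is one more tool, called after "Call:" as name(argument=value, ...) on one line, values as JSON. send_rows: Moves the arm, as the interface text tells. Its arguments: {"type":"object","properties":{"deltas":{"type":"array"},"hand":{"type":"number"}},"required":["deltas"]}

```bash
mkdir -p pics
cat > h.py <<'E'
import numpy as np, cv2
from scipy.spatial.transform import Rotation as R
from bench import bot
def grab(n):
    s=bot.get_state(); f=bot.grab_frame(n)
    if n=="wrist":
        T=np.eye(4);T[:3,:3]=R.from_rotvec(s["ee_rot"]).as_matrix();T[:3,3]=s["eef_pos"];f["T"]=T@np.array(f["T_tool_cam"])
    else:
        a=np.array(f["attitude"]);T=np.eye(4)
        T[:3,:3]=a if a.shape==(3,3) else R.from_rotvec(a).as_matrix();T[:3,3]=f["eye"];f["T"]=T
    return f
def cloud(f):
    K=np.array(f["camera_matrix"]);h,w=f["range_z"].shape
    u,v=np.meshgrid(np.arange(w),np.arange(h));p=np.stack([u,v],-1).reshape(-1,1,2).astype(float)
    q=cv2.undistortPoints(p,K,np.array([f["k1"],0,0,0.])).reshape(h,w,2)
    z=f["range_z"];P=np.dstack([q[...,0]*z,q[...,1]*z,z])
    W=P@f["T"][:3,:3].T+f["T"][:3,3];W[z==0]=np.nan
    return W
def ray(f,uv,zw):
    K=np.array(f["camera_matrix"]);q=cv2.undistortPoints(np.array(uv,float).reshape(-1,1,2),K,np.array([f["k1"],0,0,0.])).reshape(-1,2)
    d=np.c_[q,np.ones(len(q))]@f["T"][:3,:3].T;o=f["T"][:3,3]
    return o+d*((zw-o[2])/d[:,2])[:,None]
E
python3 - <<'E'
from h import *
print({k:np.round(v,3) for k,v in bot.get_state().items()})
for n in("top","side"):
    f=grab(n);print(n,f["eye"],f["attitude"]);cv2.imwrite(f"pics/{n}0.png",f["img"]);W=cloud(f)
    for t in("riser","plate","tester","handle","knob_grip","strap","line_near","adapter","gauge","wrench","tee","bulb","screwdriver"):
        for d in bot.silhouettes(n,t)[:2]:
            m=d["region"];p=W[m];p=p[~np.isnan(p[:,0])]
            if len(p): print(t,round(d["p"],2),d["box"],np.round(np.median(p,0),3),np.round(np.percentile(p,2,axis=0),3),np.round(np.percentile(p,98,axis=0),3))
E
```

```text
{'t': np.float64(0.0), 'joint_pos': array([-1.357,  0.343,  1.525,  0.   ,  1.275, -0.146]), 'joint_velocities': array([-0.   , -0.001, -0.002, -0.001,  0.   , -0.001]), 'tau': array([  0.   , -43.124, -24.423,   0.072,   0.056,  -0.   ]), 'eef_pos': array([ 0.185, -0.491,  0.226]), 'ee_rot': array([-3.089, -0.562,  0.   ]), 'force': array([-0.345,  0.075,  0.76 ]), 'moment': array([-0.06 , -0.016, -0.017]), 'opening': np.float64(0.092)}
top [0.49050879 0.01141898 1.23080336] [-2.16932793  2.2157011  -0.09832643]
riser 0.6 [195.1, 151.5, 104.9, 88.4] [ 0.502 -0.001  0.08 ] [ 0.422 -0.126  0.075] [0.632 0.137 0.084]
plate 0.72 [184.1, 167.1, 104.5, 54.6] [0.525 0.04  0.097] [ 0.468 -0.092  0.081] [0.588 0.168 0.151]
tester 0.74 [182.1, 167.3, 102.8, 54.4] [0.524 0.042 0.097] [ 0.467 -0.09   0.082] [0.585 0.168 0.151]
handle 0.94 [178.5, 168.4, 110.1, 54.2] [0.525 0.042 0.096] [ 0.467 -0.092  0.081] [0.585 0.171 0.151]
knob_grip 0.71 [239.2, 187.3, 10.7, 12.4] [0.534 0.012 0.15 ] [ 0.516 -0.004  0.147] [0.55  0.028 0.154]
strap 0.94 [222.8, 183.6, 34.4, 23.3] [0.531 0.02  0.118] [ 0.51
[... 2062 characters left out ...]
0.82 [122.1, 232.6, 41.0, 57.7] [0.708 0.382 0.11 ] [0.678 0.34  0.005] [0.753 0.415 0.175]
wrench 0.64 [252.5, 188.9, 15.4, 11.5] [0.529 0.021 0.149] [0.514 0.    0.129] [0.549 0.033 0.156]
wrench 0.63 [294.3, 223.8, 15.0, 32.4] [0.368 0.038 0.008] [ 0.336 -0.047  0.   ] [0.399 0.09  0.013]
tee 0.53 [236.1, 257.4, 14.2, 10.6] [0.491 0.199 0.016] [0.476 0.174 0.003] [0.507 0.216 0.022]
bulb 0.7 [308.0, 153.1, 11.3, 19.8] [ 0.474 -0.372  0.045] [ 0.455 -0.403  0.004] [ 0.499 -0.362  0.076]
bulb 0.44 [124.0, 234.3, 40.0, 57.6] [0.708 0.382 0.111] [0.679 0.339 0.006] [0.75  0.414 0.175]
screwdriver 0.55 [219.3, 189.3, 12.3, 32.5] [ 0.684 -0.026  0.024] [ 0.66  -0.076  0.012] [0.705 0.059 0.029]
```

Run:
```python
from h import *
f=grab("top");W=cloud(f)
c=f["img"][110:260,80:400];cv2.imwrite("pics/a.png",cv2.resize(c,None,fx=2.5,fy=2.5,interpolation=cv2.INTER_CUBIC))
m=(abs(W[...,2]-.08)<.004)|((W[...,2]>.08)&(W[...,2]<.1)&(W[...,0]<.6)&(W[...,1]<.12));m&=(W[...,0]>.38)&(W[...,0]<.66)&(abs(W[...,1])<.16)
p=W[m][:,:2].astype(np.float32);print(cv2.minAreaRect(p))
g=bot.grab_frame("wrist");print(np.round(g["T_tool_cam"],3),g["camera_matrix"])
```

```text
((0.5240049362182617, 0.01989363133907318), (0.17978475987911224, 0.28736191987991333), 16.5086669921875)
[[ 0.001 -0.969 -0.247  0.066]
 [ 1.     0.001 -0.001  0.001]
 [ 0.001 -0.247  0.969 -0.157]
 [ 0.     0.     0.     1.   ]] [[299.56090328   0.         252.87679656]
 [  0.         299.56090328 189.09081637]
 [  0.           0.           1.        ]]
```

View pics/a.png

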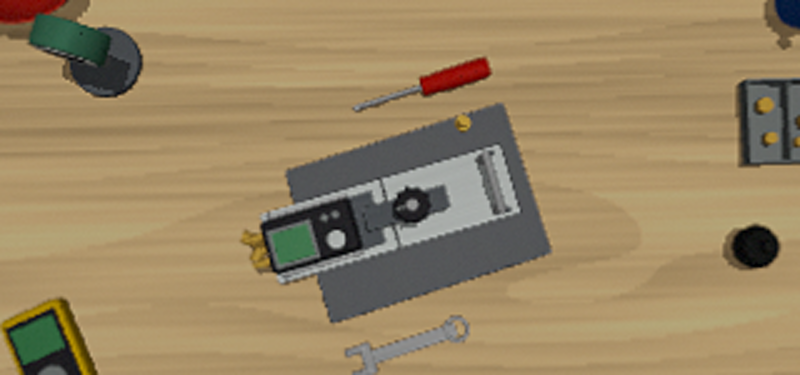

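The block is yawed by about 16.5°, with its outward end to the left in the picture. The knob is near (0.533, 0.012), the handle is at the right, and the tee lies under the overhang. I'm moving to a viewing pose above the knob.

Call:
send_rows(deltas=[3.4,-2.4,-0.5,0,6.8,-4.8,-1,0,10.2,-7.2,-1.6,0,13.6,-9.6,-2.2,0,16.8,-12,-2.6,0])

```text
t: 1.92
eef_pos: [0.3006, -0.3185, 0.2533]
ee_rot: [3.09, 0.561, 0.001]
force: [0.9, -1.2, 0.7]
opening: 0.092
```

Call:
send_rows(deltas=[3.4,-2.4,-0.5,0,6.8,-4.8,-1,0,10.2,-7.2,-1.6,0,13.6,-9.6,-2.2,0,16.8,-12,-2.6,0])

```text
t: 2.33
eef_pos: [0.4158, -0.1465, 0.2799]
ee_rot: [3.089, 0.56, 0.002]
force: [-0.0, -0.8, 0.8]
opening: 0.092
```

Call:
send_rows(deltas=[3.4,-2.4,-0.5,0,6.8,-4.8,-1,0,10.2,-7.2,-1.6,0,13.6,-9.6,-2.2,0,16.8,-12,-2.6,0])

```text
t: 2.75
eef_pos: [0.5309, 0.0253, 0.3063]
ee_rot: [3.089, 0.561, 0.004]
force: [1.9, -0.5, 1.3]
opening: 0.0918
```

Call:
send_rows(deltas=[0,0,0,-7,0,0,0,-14,0,0,0,-21,0,0,0,-28,0,0,0,-35])

```text
t: 3.17
eef_pos: [0.5309, 0.0256, 0.3062]
ee_rot: [2.772, 1.472, 0.002]
force: [0.4, -0.2, 0.3]
opening: 0.0918
```

Call:
send_rows(deltas=[0,0,0,-7,0,0,0,-14,0,0,0,-21,0,0,0,-28,0,0,0,-35])

```text
t: 3.58
eef_pos: [0.5309, 0.0256, 0.3062]
ee_rot: [2.194, 2.244, 0.001]
force: [-0.3, 0.0, 0.8]
opening: 0.0917
```

Call:
send_rows(deltas=[0,0,0,-7,0,0,0,-14,0,0,0,-16,0,0,0,-16])

```text
t: 3.92
eef_pos: [0.5309, 0.0256, 0.3062]
ee_rot: [1.859, 2.529, 0.0]
force: [1.2, -0.2, 0.8]
opening: 0.0918
```

Run:
```python
from h import *
f=grab("wrist");W=cloud(f);cv2.imwrite("pics/w1.png",cv2.resize(f["img"],None,fx=1.5,fy=1.5,interpolation=cv2.INTER_CUBIC))
for t in("knob_grip","handle","plate","riser","tester"):
    for d in bot.silhouettes("wrist",t)[:2]:
        p=W[d["region"]];p=p[~np.isnan(p[:,0])]
        print(t,round(d["p"],2),np.round(d["box"]),np.round(np.median(p,0),4),len(p))
        if t=="knob_grip":
            q=p[p[:,2]>.143];print(cv2.minEnclosingCircle(q[:,:2].astype(np.float32)),q[:,2].max())
def rect(m,n):
    print(n,m.sum(),cv2.minAreaRect(W[m][:,:2].astype(np.float32)),np.median(W[m],0))
near=(abs(W[...,0]-.53)<.16)&(abs(W[...,1]-.03)<.2)
z=W[...,2]
rect(near&(z>.0755)&(z<.083),"blocktop")
rect(near&(z>.0835)&(z<.0895),"platetop")
rect(near&(z>.115)&(z<.124)&(W[...,1]<-.04),"bar")
rect(near&(z>.123)&(z<.133)&(W[...,1]>.07),"tester")
```

```text
knob_grip 0.74 [234. 167.  37.  37.] [0.5333 0.0154 0.1499] 1042
((0.5342069268226624, 0.013501260429620743), 0.020067844539880753) 0.15349301767527862
handle 0.63 [218.   9.  75. 233.] [0.519  0.0713 0.1149] 13696
handle 0.43 [176.  74. 147. 167.] [0.4883 0.0373 0.0794] 12251
plate 0.59 [221.   8.  70. 233.] [0.5191 0.0716 0.1149] 13696
riser 0.73 [177.  74. 146. 168.] [0.4884 0.037  0.0794] 12059
tester 0.77 [220.  12.  74. 229.] [0.5191 0.0713 0.1149] 13700
blocktop 12352 ((0.5214896202087402, 0.03462102264165878), (0.17993655800819397, 0.23325024545192719), 16.60226058959961) [0.48869929 0.03720791 0.07935795]
platetop 4879 ((0.5434993505477905, 0.055652059614658356), (0.12187904119491577, 0.25613683462142944), 15.926958084106445) [ 0.54227607 -0.00590776  0.08520246]
bar 0 ((0.0, 0.0), (0.0, 0.0), 0.0) [nan nan nan]
tester 4993 ((0.5046955347061157, 0.12343809008598328), (0.05776626616716385, 0.09986160695552826), 14.901731491088867) [0.50514758 0.12654405 0.12723442]
  return _methods._mean(a, axis=axis, dtype=dtype,
  ret = um.true_divide(
```

View pics/w1.png

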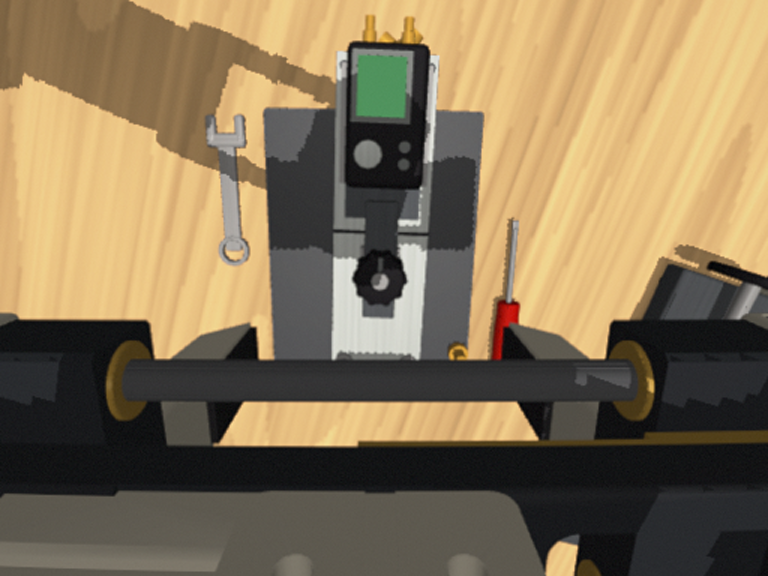

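Call:
send_rows(deltas=[-1.2,0,3.5,0,-1.2,0,7,0,-1.2,0,10.5,0,-1.2,0,14,0,-1.2,0,16,0])

```text
t: 4.63
eef_pos: [0.533, 0.014, 0.1427]
ee_rot: [-1.864, -2.528, 0.003]
force: [0.6, -0.6, 0.0]
opening: 0.0916
```

Run:
```python
from h import *
f=grab("wrist");W=cloud(f);z=W[...,2];s=bot.get_state();print(s["eef_pos"],s["force"])
x=np.array([-.2588,.9659]);T=f["T"]
# edge points of block top: outward boundary, robust
m=(z>.0755)&(z<.083);b=16.6*np.pi/180;ux=np.array([np.cos(b),np.sin(b)]);uy=np.array([-np.sin(b),np.cos(b)])
a=W[...,:2]@ux;c=W[...,:2]@uy;am=m&(c>0.0)&(c<.06)
lo,hi=np.nanpercentile(a[am],[.5,99.5]);print("x sides",lo,hi,(lo+hi)/2)
pts=[]
for k in np.arange(lo+.005,hi,.005):
    s_=m&(abs(a-k)<.0025)
    if s_.sum()>5: pts.append((k,np.sort(c[s_])[-3:].mean()))
pts=np.array(pts);print(np.round(pts,4).tolist())
```

```text
[0.5315473  0.01408834 0.13995182] [-2.88804692  0.13982634 -3.88394438]
  return np.nanmean(a, axis, out=out, keepdims=keepdims)
Traceback (most recent call last):
TypeError: cannot unpack non-iterable numpy.float64 object
```

Call:
send_rows(deltas=[0,0.2,1,0,0,0.2,2,0,0,0.2,2,0])

```text
t: 4.93
eef_pos: [0.5326, 0.0148, 0.1187]
ee_rot: [-1.86, -2.522, 0.01]
force: [-1.0, -0.2, -0.5]
opening: 0.0917
```

Call:
send_rows(deltas=[0,0,0,0,0,0,0,0,0,0,0,0,0,0,0,0,0,0,0,0], hand=2.5)

```text
t: 5.35
eef_pos: [0.5329, 0.0147, 0.1194]
ee_rot: [-1.861, -2.523, 0.008]
force: [0.9, -0.2, 0.4]
opening: 0.0629
```

Call:
send_rows(deltas=[0,0,0,0,0,0,0,0])

```text
t: 5.52
eef_pos: [0.5331, 0.0147, 0.1198]
ee_rot: [-1.861, -2.524, 0.008]
force: [0.5, 0.2, 1.0]
opening: 0.0495
```

Call:
send_rows(deltas=[0,0,0,0,0,0,0,0,0,0,0,0,0,0,0,0,0,0,0,0])

```text
t: 5.93
eef_pos: [0.5334, 0.0147, 0.1199]
ee_rot: [-1.861, -2.524, 0.007]
force: [1.0, 0.1, 1.6]
opening: 0.0365
```

Call:
send_rows(deltas=[0,0,0.3,0,0,0,0.5,0,0,0,0.7,0,0,0,0.75,0,0,0,0.75,0])

```text
t: 6.35
eef_pos: [0.5335, 0.0146, 0.1127]
ee_rot: [-1.862, -2.525, 0.007]
force: [-1.6, -0.5, 7.2]
opening: 0.0365
```

Run:
```python
from h import *
s=bot.get_state();print({k:np.round(v,4) for k,v in s.items()})
```

```text
{'t': np.float64(6.35), 'joint_pos': array([-0.1153,  0.4795,  1.6521, -0.0018,  1.0164, -0.4145]), 'joint_velocities': array([ 0.0012, -0.003 , -0.0019,  0.0005,  0.004 , -0.0017]), 'tau': array([-1.60000e-03, -4.28456e+01, -1.92558e+01,  7.30000e-02,
       -2.92000e-01, -1.40000e-03]), 'eef_pos': array([0.5335, 0.0146, 0.1127]), 'ee_rot': array([-1.8615, -2.5247,  0.007 ]), 'force': array([-1.6035, -0.4951,  7.1801]), 'moment': array([ 0.0397,  0.1068, -0.0006]), 'opening': np.float64(0.0365)}
```

Call:
send_rows(deltas=[0,0,0.06,6,0,0,0.06,12,0,0,0.06,18,0,0,0.06,24,0,0,0.06,30])

```text
t: 6.77
eef_pos: [0.5338, 0.0146, 0.1126]
ee_rot: [-2.458, -1.952, 0.008]
force: [0.1, 1.2, 7.1]
opening: 0.0365
```

Call:
send_rows(deltas=[0,0,0.03,6,0,0,0.03,12,0,0,0.03,18,0,0,0.03,24,0,0,0.03,30])

```text
t: 7.18
eef_pos: [0.5341, 0.0146, 0.1128]
ee_rot: [-2.885, -1.243, 0.007]
force: [-0.6, -0.8, 7.1]
opening: 0.0365
```

Call:
send_rows(deltas=[0,0,0.03,6,0,0,0.03,12,0,0,0.03,18,0,0,0.03,24,0,0,0.03,30])

```text
t: 7.6
eef_pos: [0.5343, 0.0144, 0.1129]
ee_rot: [3.109, 0.446, -0.006]
force: [-0.4, -1.4, 7.8]
opening: 0.0364
```

Run:
```python
from h import *
s=bot.get_state();print({k:np.round(v,4) for k,v in s.items()})
```

```text
{'t': np.float64(7.6), 'joint_pos': array([-0.1155,  0.4791,  1.652 , -0.0021,  1.0139,  1.1716]), 'joint_velocities': array([-1.0000e-04, -1.0000e-04,  7.0000e-04, -6.0000e-04, -4.0000e-04,
        1.2471e+00]), 'tau': array([  0.6528, -43.1104, -19.2529,   0.2445,  -0.2707,  -1.6312]), 'eef_pos': array([0.5343, 0.0144, 0.1129]), 'ee_rot': array([ 3.109 ,  0.4457, -0.0058]), 'force': array([-0.3539, -1.3642,  7.7953]), 'moment': array([0.0275, 0.1366, 0.0202]), 'opening': np.float64(0.0364)}
```

Call:
send_rows(deltas=[0,0,0,2,0,0,0,2,0,0,0,2])

```text
t: 7.85
eef_pos: [0.5344, 0.0143, 0.1134]
ee_rot: [3.116, 0.391, -0.005]
force: [-1.4, -0.2, 7.5]
opening: 0.0364
```

Call:
send_rows(deltas=[0,0,-0.1,0,0,0,-0.1,0,0,0,-0.1,0,0,0,-0.1,0,0,0,-0.1,0], hand=6)

```text
t: 8.27
eef_pos: [0.5342, 0.0144, 0.114]
ee_rot: [3.116, 0.391, -0.006]
force: [-0.7, -1.0, -1.3]
opening: 0.0593
```

Call:
send_rows(deltas=[0,0,-3.5,0,0,0,-7,0,0,0,-10.5,0,0,0,-14,0,0,0,-16,0])

```text
t: 8.68
eef_pos: [0.5357, 0.0145, 0.278]
ee_rot: [3.115, 0.391, 0.002]
force: [-0.1, -0.1, 0.8]
opening: 0.06
```

Call:
send_rows(deltas=[-3,0,-1,0,-6,0,-1,0,-6,0,-1,0])

```text
t: 8.93
eef_pos: [0.4738, -0.0006, 0.2887]
ee_rot: [3.115, 0.39, -0.001]
force: [0.9, 0.7, -0.2]
opening: 0.06
```

Run:
```python
from h import *
f=grab("wrist");W=cloud(f);z=W[...,2];s=bot.get_state();print(s["eef_pos"],s["ee_rot"],s["force"],s["opening"])
np.savez("w2.npz",W=W,img=f["img"],T=f["T"],K=f["camera_matrix"],k1=f["k1"])
cv2.imwrite("pics/w2.png",cv2.resize(f["img"],None,fx=1.5,fy=1.5,interpolation=cv2.INTER_CUBIC))
near=(abs(W[...,0]-.53)<.2)&(abs(W[...,1]-.03)<.25)
def rect(m,n):
    if m.any(): print(n,m.sum(),cv2.minAreaRect(W[m][:,:2].astype(np.float32)),np.median(W[m],0))
for t in("knob_grip","handle"):
    for d in bot.silhouettes("wrist",t)[:1]: rect(d["region"]&(z>.13),t);print(np.nanpercentile(z[d["region"]],[50,90,98]))
rect(near&(z>.123)&(z<.133)&(W[...,1]>.07),"tester")
rect(near&(z>.11)&(z<.13)&(W[...,1]<-.02),"bar")
```

```text
[ 4.75841947e-01 -4.41187484e-04  2.88540771e-01] [3.11521676e+00 3.89670040e-01 2.09429036e-03] [ 0.07019489 -0.29160485 -0.44718074] 0.05967584150561229
knob_grip 1184 ((0.5337134599685669, 0.013997956179082394), (0.03774125874042511, 0.03864659368991852), 10.340728759765625) [0.53370189 0.01389577 0.14522772]
[0.14516618 0.14643926 0.14716185]
handle 1561 ((0.5176323056221008, 0.07007692754268646), (0.03935377299785614, 0.15697598457336426), 15.649527549743652) [0.52935378 0.0181907  0.14482114]
[0.09903213 0.12890158 0.14573523]
tester 5022 ((0.5048913359642029, 0.12264624238014221), (0.05789656564593315, 0.09957903623580933), 15.166101455688477) [0.50686385 0.12368548 0.1272723 ]
bar 707 ((0.5501362085342407, -0.048552848398685455), (0.06829249113798141, 0.06474915146827698), 14.524455070495605) [ 0.55519091 -0.07329925  0.12273992]
```

View pics/w2.png

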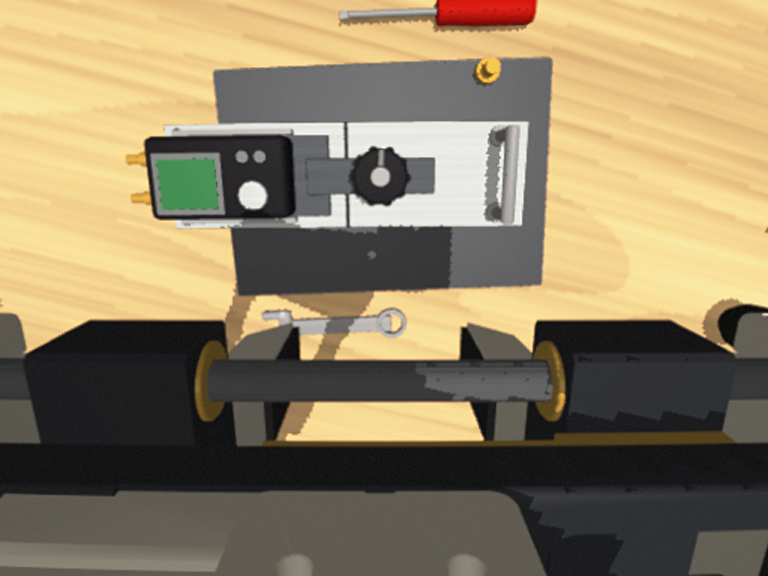

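Knob is down about 5 mm and its marker has turned by 90°. In the picture the bar runs (513,125)–(510,222), the scribed line is at column 346, and the block's outward edge runs (215,70)–(238,293). Next I'm measuring the edge, line and bar.

```bash
cat > m.py <<'E'
from h import *
def edge(W,z0=.0755,z1=.083,b0=16.6):
    z=W[...,2];b=np.radians(b0);ux=np.array([np.cos(b),np.sin(b)]);uy=np.array([-np.sin(b),np.cos(b)])
    a=W[...,:2]@ux;c=W[...,:2]@uy;m=(z>z0)&(z<z1)&(c>-.28)&(c<.14)&(a>.38)&(a<.66)
    def side(s,t,sgn,lo,hi):
        P=[]
        for k in np.arange(lo,hi,.003):
            q=m&(abs(s-k)<.003)
            if q.sum()>20: P.append((k,np.max(sgn*t[q])*sgn))
        P=np.array(P);p=np.polyfit(*P.T,1)
        for _ in range(4):
            r=abs(P[:,1]-np.polyval(p,P[:,0]));P=P[r<=max(.002,np.median(r)*2)];p=np.polyfit(*P.T,1)
        return p,len(P),np.std(P[:,1]-np.polyval(p,P[:,0]))
    A=a[m];C=c[m]
    for n,args in dict(out=(a,c,1,np.percentile(A,1),np.percentile(A,99)),inn=(a,c,-1,np.percentile(A,1),np.percentile(A,99)),near=(c,a,-1,np.percentile(C,2),np.percentile(C,98)),far=(c,a,1,np.percentile(C,2),np.percentile(C,98))).items():
        p,k,s=side(*args);mid=np.mean(np.percentile(A if n in("out","inn") else C,[1,99]))
        print(n,"slope deg",np.degrees(p[0]).round(2),"at mid",np.polyval(p,mid).round(4),k,s.round(4))
E
python3 - <<'E'
from m import *
d=np.load("w2.npz");f=dict(T=d["T"],camera_matrix=d["K"],k1=float(d["k1"]));W=d["W"];edge(W)
b=np.radians(16.6);ux=np.array([np.cos(b),np.sin(b)]);uy=np.array([-np.sin(b),np.cos(b)])
E=ray(f,np.array([[215,70],[238,293]])/1.5,.08);L=ray(f,np.array([[346,121],[348,227]])/1.5,.086)
B=ray(f,np.array([[512,125],[510,222]])/1.5,.124)
for n,P in(("edge",E),("line",L),("bar",B)): print(n,np.round(P,4).tolist(),"uy",np.round(P[:,:2]@uy,4),"ux",np.round(P[:,:2]@ux,4))
print("knob",np.array([.5337,.0139])@uy,"tester",np.array([.5049,.1228])@uy)
E
```

```text
out slope deg -0.18 at mid -0.0153 25 0.0006
inn slope deg -0.15 at mid -0.2733 60 0.0007
near slope deg 0.13 at mid 0.4195 84 0.0005
far slope deg 0.17 at mid 0.5985 82 0.0004
edge [[0.5785, 0.1533, 0.08], [0.4101, 0.1055, 0.08]] uy [-0.0184 -0.016 ] ux [0.5982 0.4231]
line [[0.5663, 0.048, 0.086], [0.4882, 0.0279, 0.086]] uy [-0.1158 -0.1128] ux [0.5564 0.4758]
bar [[0.589, -0.0657, 0.124], [0.5257, -0.085, 0.124]] uy [-0.2312 -0.2317] ux [0.5457 0.4795]
knob -0.13915119789896901 tester -0.02656204455845279
```

Call:
send_rows(deltas=[2,3,0,-1,4,6,0,-1,6.05,9.25,0,-1,6.05,9.25,0,-1,6.05,9.25,0,-1], hand=4)

```text
t: 9.5
eef_pos: [0.5606, -0.0761, 0.2862]
ee_rot: [3.113, 0.415, -0.001]
force: [-1.6, 0.5, -0.2]
opening: 0.0402
```

Call:
send_rows(deltas=[0,0,3.5,0,0,0,7,0,0,0,10,0,0,0,12,0,0,0,12,0])

```text
t: 9.92
eef_pos: [0.5576, -0.0743, 0.1616]
ee_rot: [-3.111, -0.416, 0.014]
force: [-0.1, 0.1, -0.5]
opening: 0.04
```

Run:
```python
from h import *
s=bot.get_state();p=s["eef_pos"];print(p,s["ee_rot"],s["force"],s["opening"])
f=grab("wrist");W=cloud(f);z=W[...,2]
cv2.imwrite("pics/w3.png",cv2.resize(f["img"],None,fx=1.5,fy=1.5))
m=(z>.115)&(z<.13)&(abs(W[...,0]-.557)<.05)&(abs(W[...,1]+.075)<.03)
print(m.sum(),cv2.minAreaRect(W[m][:,:2].astype(np.float32)) if m.any() else 0)
a=2*np.arctan2(s["ee_rot"][1],s["ee_rot"][0]);tx=np.array([np.cos(a),np.sin(a)]);ty=np.array([tx[1],-tx[0]])
d=np.array([.5573,-.0752])-p[:2];print(np.degrees(a),d@tx,d@ty,p[2]-.101)
```

```text
[ 0.55760573 -0.07432881  0.16162945] [-3.11069763 -0.41612316  0.01449357] [-0.07250937  0.0510332  -0.46926234] 0.040028620210377557
1091 ((0.5630794763565063, -0.07413913309574127), (0.05593106150627136, 0.00958164781332016), 15.0297269821167)
-344.7613658730088 -0.0005239681022956696 0.0007601978592676939 0.060629447428511146
```

View pics/w3.png

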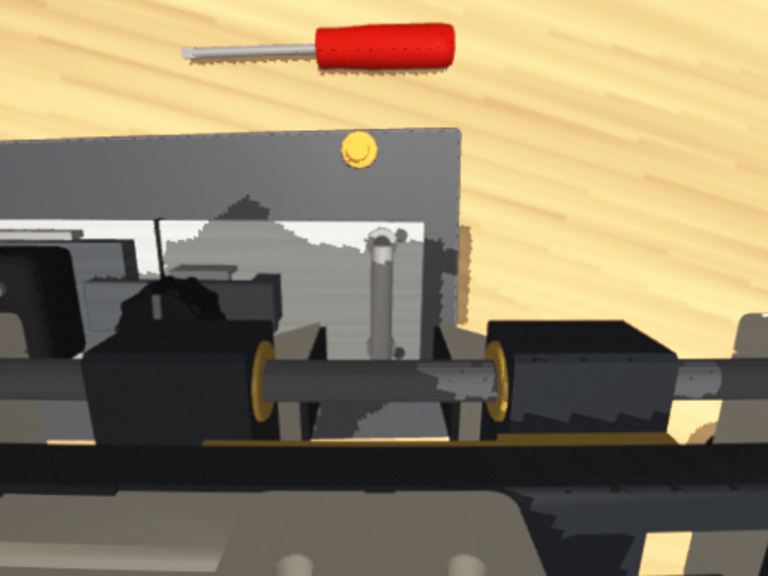

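The bar (column 382) sits between the fingers and is clear of the adapter (358,150). I'm going down and gripping it.

Call:
send_rows(deltas=[0,0.05,3,0,0,0.05,5,0,0,0.05,6,0,0,0.05,6,0])

```text
t: 10.3
eef_pos: [0.5585, -0.0747, 0.1039]
ee_rot: [-3.112, -0.417, 0.011]
force: [-0.5, 0.1, 0.9]
opening: 0.0396
```

Call:
send_rows(deltas=[0,0,0,0,0,0,0,0,0,0,0,0,0,0,0,0,0,0,0,0], hand=0)

```text
t: 10.72
eef_pos: [0.559, -0.0748, 0.1048]
ee_rot: [-3.112, -0.417, 0.009]
force: [-0.2, 0.9, 0.5]
opening: 0.0113
```

Call:
send_rows(deltas=[0,0,0,0,0,0,0,0,0,0,0,0,0,0,0,0])

```text
t: 11.05
eef_pos: [0.5589, -0.0747, 0.1048]
ee_rot: [-3.112, -0.417, 0.009]
force: [0.3, 2.4, 0.1]
opening: 0.0088
```

Call:
send_rows(deltas=[0,-0.3,0.05,0,0,-0.8,0.1,0,0,-1.5,0.1,-0.3,0,-2.2,0.1,-0.6,0,-3,0.1,-0.8])

```text
t: 11.47
eef_pos: [0.5523, -0.0471, 0.1048]
ee_rot: [3.11, 0.438, -0.004]
force: [2.4, -5.6, 1.8]
opening: 0.0088
```

Call:
send_rows(deltas=[0,-0.8,0.1,0,0,-1.6,0.1,-0.2,0,-2.4,0.1,-0.4,0,-3.1,0.1,-0.6,0,-3.6,0.1,-0.6])

```text
t: 11.88
eef_pos: [0.5435, -0.0133, 0.1048]
ee_rot: [3.104, 0.455, 0.001]
force: [1.9, -5.9, 3.5]
opening: 0.0086
```

Run:
```python
from h import *
s=bot.get_state();print(s["eef_pos"],s["ee_rot"],s["force"],s["moment"])
f=grab("top");W=cloud(f);z=W[...,2]
b=np.radians(16.75);uy=np.array([-np.sin(b),np.cos(b)]);ux=np.array([np.cos(b),np.sin(b)])
m=(z>.122)&(z<.134)&(W[...,1]>.1)&(W[...,1]<.27)&(abs(W[...,0]-.49)<.08)
r=cv2.minAreaRect(W[m][:,:2].astype(np.float32));print(m.sum(),r,np.array(r[0])@uy,np.median(z[m]))
```

```text
[ 0.54354888 -0.01325201  0.10478361] [3.10434942e+00 4.55186414e-01 1.25488064e-03] [ 1.88826336 -5.88325477  3.48946531] [-0.88574558 -0.25424494  0.00856042]
762 ((0.4818727672100067, 0.18148329854011536), (0.057609010487794876, 0.09902903437614441), 16.847213745117188) 0.03490927592103396 0.12753662842470748
```

Call:
send_rows(deltas=[0,-0.8,0.05,0,0,-1.6,0.05,0,0,-2.3,0.05,0,0,-2.8,0.05,0,0,-3,0.05,0])

```text
t: 12.35
eef_pos: [0.5358, 0.0156, 0.1052]
ee_rot: [3.102, 0.456, 0.006]
force: [2.3, -6.5, 5.0]
opening: 0.009
```

Run:
```python
from m import *
s=bot.get_state();print(s["eef_pos"],s["ee_rot"],s["force"],s["moment"])
b=np.radians(16.75);uy=np.array([-np.sin(b),np.cos(b)])
for n,sc,box in(("top",6,(150,140,130,100)),("side",7,(215,165,105,85))):
    f=grab(n);W=cloud(f);z=W[...,2];np.savez(n+"4.npz",img=f["img"],T=f["T"],K=f["camera_matrix"],k1=f["k1"])
    x,y,w,h=box;cv2.imwrite(f"pics/{n}4.png",cv2.resize(f["img"][y:y+h,x:x+w],None,fx=sc,fy=sc,interpolation=cv2.INTER_CUBIC))
    m=(z>.122)&(z<.134)&(W[...,1]>.13)&(W[...,1]<.29)&(abs(W[...,0]-.48)<.08)
    r=cv2.minAreaRect(W[m][:,:2].astype(np.float32));print(n,m.sum(),r,np.array(r[0])@uy,np.median(z[m]))
```

```text
[0.53582259 0.01563212 0.10521815] [3.10239653 0.45618746 0.0056075 ] [ 2.29993849 -6.4911876   5.00416848] [-1.01476373 -0.29586932  0.02600906]
top 785 ((0.4737599194049835, 0.21128608286380768), (0.058379579335451126, 0.10146035999059677), 17.11728858947754) 0.06578566112299192 0.1271742931503388
side 543 ((0.47231218218803406, 0.2118307203054428), (0.05783799663186073, 0.10024378448724747), 16.67473602294922) 0.06672442280228741 0.1294301894085813
```

View pics/top4.png

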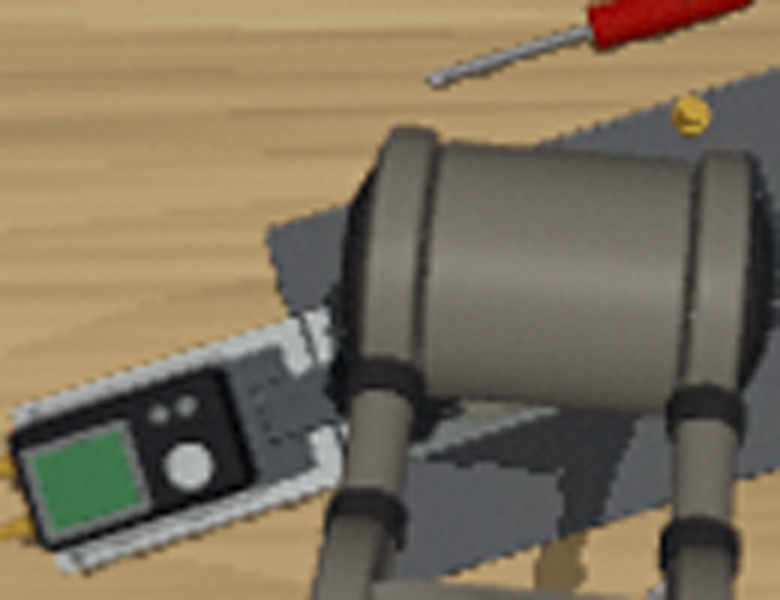

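View pics/side4.png

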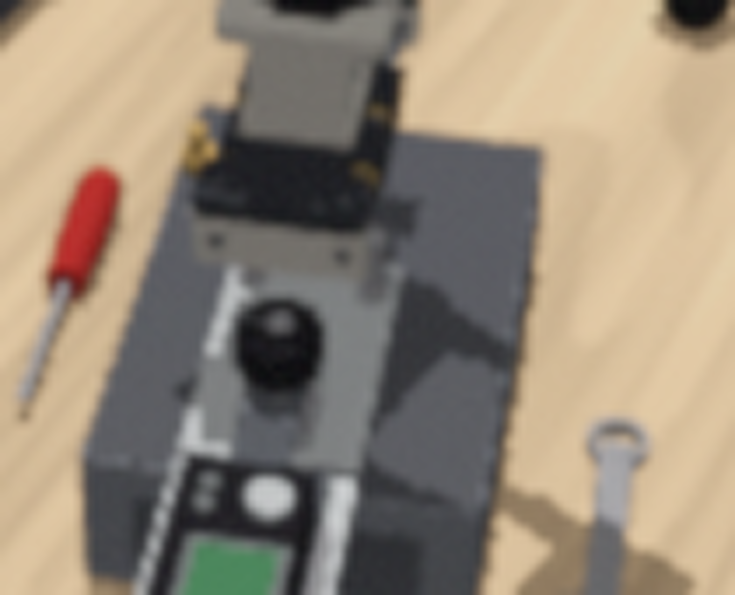

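Run:
```python
from m import *
f=grab("wrist");np.savez("w5.npz",img=f["img"],T=f["T"],K=f["camera_matrix"],k1=f["k1"],z=cloud(f))
cv2.imwrite("pics/w5.png",cv2.resize(f["img"][60:260,0:260],None,fx=3,fy=3,interpolation=cv2.INTER_CUBIC))
```

```text
(no output)
```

View pics/w5.png

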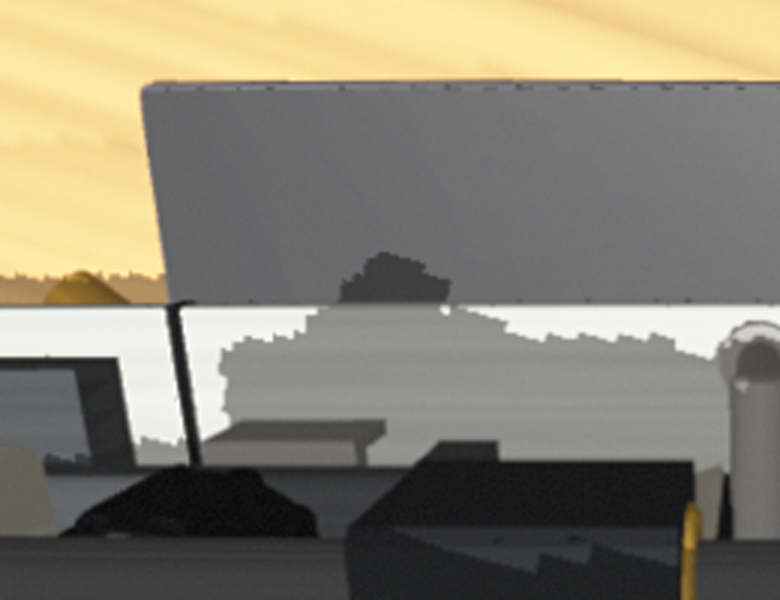

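Run:
```python
from m import *
d=np.load("w5.npz");f=dict(T=d["T"],camera_matrix=d["K"],k1=float(d["k1"]))
pix=lambda P:np.array(P,float)/3+[0,60]
E=ray(f,pix([[143,95],[155,180],[166,270]]),.08)[:,:2];L=ray(f,pix([[175,310],[184,380],[195,462]]),.086)[:,:2]
pe=np.polyfit(E[:,0],E[:,1],1);th=np.arctan(pe[0]);n=np.array([-np.sin(th),np.cos(th)]);c=E.mean(0)@n
print("edge yaw",np.degrees(th),"line yaw",np.degrees(np.arctan(np.polyfit(L[:,0],L[:,1],1)[0])),"line-edge mm",((L@n-c)*1000).round(1),(E@n-c)*1000)
b=np.radians(16.75);n=np.array([-np.sin(b),np.cos(b)]);print(((L@n)-(E@n).mean())*1000)
```

```text
edge yaw 15.698102618437813 line yaw 15.209649947250846 line-edge mm [-4.6 -4.5 -4.3] [ 0.07314175 -0.138937    0.06579524]
[-4.16079838 -3.75653738 -3.29793323]
```

Call:
send_rows(deltas=[0,-0.2,0.03,0,0,-0.35,0.03,0,0,-0.42,0.03,0,0,-0.42,0.03,0,0,-0.42,0.03,0])

```text
t: 12.92
eef_pos: [0.5355, 0.0188, 0.1054]
ee_rot: [3.102, 0.455, 0.008]
force: [1.6, -6.7, 5.3]
opening: 0.0087
```

Run:
```python
from m import *
f=grab("wrist");np.savez("w6.npz",img=f["img"],T=f["T"],K=f["camera_matrix"],k1=f["k1"])
cv2.imwrite("pics/w6.png",cv2.resize(f["img"][60:260,0:260],None,fx=3,fy=3,interpolation=cv2.INTER_CUBIC))
b=np.radians(16.75);uy=np.array([-np.sin(b),np.cos(b)])
s=bot.get_state();print(s["eef_pos"],s["force"],(s["eef_pos"][:2]-[.5589,-.0747])@uy)
for n in("top","side"):
    f=grab(n);W=cloud(f);z=W[...,2]
    m=(z>.122)&(z<.134)&(W[...,1]>.13)&(W[...,1]<.29)&(abs(W[...,0]-.48)<.08)
    p=W[m];A=np.c_[p[:,:2],np.ones(len(p))];k=np.linalg.lstsq(A,p[:,2],rcond=None)[0]
    r=cv2.minAreaRect(p[:,:2].astype(np.float32));print(n,np.array(r[0])@uy-.088+.0185,r[2],"slope",k[:2])
```

```text
[0.53549614 0.01878692 0.105447  ] [ 1.96164921 -4.55146332  4.54676887] 0.0962653021071754
top -0.00033800804439528334 17.086572647094727 slope [-0.00266251 -0.01167595]
side -0.0004308185937712157 16.95723533630371 slope [ 0.01166729 -0.01113152]
```

View pics/w6.png

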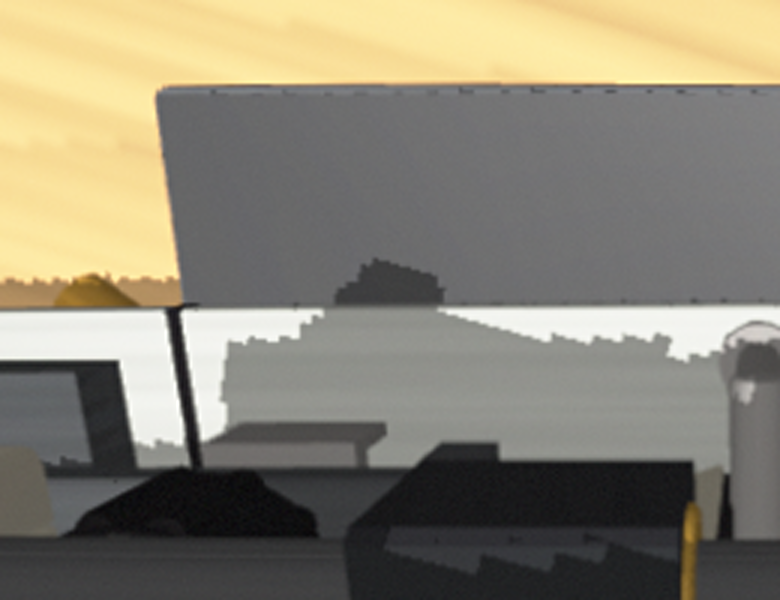

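Run:
```python
from m import *
d=np.load("w6.npz");f=dict(T=d["T"],camera_matrix=d["K"],k1=float(d["k1"]))
pix=lambda P:np.array(P,float)/3+[0,60]
E=ray(f,pix([[158,100],[168,180],[179,270]]),.08)[:,:2];L=ray(f,pix([[175,310],[184,380],[195,462]]),.086)[:,:2]
pe=np.polyfit(E[:,0],E[:,1],1);th=np.arctan(pe[0]);n=np.array([-np.sin(th),np.cos(th)]);c=E.mean(0)@n
print("edge yaw",np.degrees(th),"line yaw",np.degrees(np.arctan(np.polyfit(L[:,0],L[:,1],1)[0])),"line-edge mm",((L@n-c)*1000).round(1))
s=bot.get_state();print(s["eef_pos"],s["force"],s["joint_velocities"].round(3),s["t"])
```

```text
edge yaw 15.47208739366882 line yaw 15.263084576246223 line-edge mm [-2.  -1.9 -1.8]
[0.53550826 0.01877832 0.10542118] [ 0.08466536 -5.85090469  5.44665041] [-0.    -0.    -0.001 -0.002  0.001  0.   ] 13.0667
```

Call:
send_rows(deltas=[0,-0.1,0.03,0,0,-0.2,0.03,0,0,-0.24,0.03,0,0,-0.24,0.03,0,0,-0.24,0.03,0])

```text
t: 13.48
eef_pos: [0.5356, 0.02, 0.1058]
ee_rot: [3.1, 0.455, 0.011]
force: [2.1, -6.3, 4.9]
opening: 0.0089
```

Run:
```python
from m import *
b=np.radians(16.75);uy=np.array([-np.sin(b),np.cos(b)])
for n in("top","side"):
    f=grab(n);W=cloud(f);z=W[...,2]
    m=(z>.122)&(z<.134)&(W[...,1]>.13)&(W[...,1]<.29)&(abs(W[...,0]-.48)<.08)
    p=W[m];k=np.linalg.lstsq(np.c_[p[:,:2],np.ones(len(p))],p[:,2],rcond=None)[0]
    r=cv2.minAreaRect(p[:,:2].astype(np.float32));print(n,np.array(r[0])@uy-.088+.0185,r[2],"slope",k[:2])
f=grab("wrist");W=cloud(f);I=f["img"].astype(int)
z=W[...,2]
# plate & knob height checks
m=(z>.083)&(z<.0895)&(W[...,1]<.2);p=W[m];k=np.linalg.lstsq(np.c_[p[:,:2]-p[:,:2].mean(0),np.ones(len(p))],p[:,2],rcond=None)[0];print("plate top",m.sum(),k)
# edge/line columns by gradient (block/wood, line dark)
E=[];L=[]
for r in range(100,148,4): E.append((40+np.argmin(np.diff(I[r,40:75].sum(1))),r))
for r in range(168,206,4): L.append((52+np.argmin(I[r,52:70].sum(1)),r))
E=np.array(E)+[.5,0];print(E[:,0],np.array(L)[:,0])
E=ray(f,E,.08)[:,:2];L=ray(f,L,.086)[:,:2]
print("line-edge mm",((L@uy).mean()-(E@uy).mean())*1000,np.std(E@uy),np.std(L@uy))
s=bot.get_state();print(s["eef_pos"],s["force"],(s["eef_pos"][:2]-[.5589,-.0747])@uy,s["t"])
```

```text
top 0.0007591234682170593 16.843338012695312 slope [-0.00901409 -0.01272842]
side 0.0005774120290660927 16.623828887939453 slope [ 0.01110018 -0.01371318]
plate top 12671 [ 0.00588083 -0.00706355  0.0857897 ]
[54.5 54.5 55.5 55.5 56.5 56.5 57.5 57.5 58.5 58.5 59.5 60.5] [58 59 60 59 60 61 61 62 62 63]
line-edge mm -0.032795845704002013 0.00020351299430742842 0.00033679358242865446
[0.53560761 0.01998411 0.10574049] [ 1.14188568 -5.88302953  3.79286845] 0.09737957030835637 13.6333
```

Call:
send_rows(deltas=[0,0,0.1,0,0,0,0.1,0,0,0,0.1,0,0,0,0.1,0,0,0,0.1,0])

```text
t: 14.05
eef_pos: [0.5357, 0.0197, 0.1049]
ee_rot: [3.099, 0.455, 0.011]
force: [0.2, -4.6, 4.8]
opening: 0.0093
```

Run:
```python
from m import *
b=np.radians(16.75);uy=np.array([-np.sin(b),np.cos(b)])
for n in("top","side"):
    f=grab(n);W=cloud(f);z=W[...,2]
    m=(z>.122)&(z<.134)&(W[...,1]>.13)&(W[...,1]<.29)&(abs(W[...,0]-.48)<.08)
    p=W[m];r=cv2.minAreaRect(p[:,:2].astype(np.float32));print(n,np.array(r[0])@uy-.088+.0185,r[2],np.median(p[:,2]))
    if n=="side":
        for d in bot.silhouettes(n,"knob_grip")[:1]: print("knob top",np.nanpercentile(z[d["region"]],[90,97]))
s=bot.get_state();print(s["eef_pos"],s["force"],s["joint_velocities"].round(3),s["t"])
bot.hand_in()
```

```text
top 0.00041855151561432866 17.254505157470703 0.12723495390510697
side 0.0005746297912104896 16.891265869140625 0.12935707709929856
knob top [0.14938034 0.15016688]
[0.53574514 0.01967215 0.10490783] [-0.27846718 -4.35597008  5.40658626] [ 0.     0.001  0.001 -0.001  0.     0.002] 14.2
the job is handed in; nothing more can be done
```

The knob is started, the scribed line is over the block's edge, and I handed the job in at about 14 s, still holding the plate by its handle. The hand-in gives no verdict.

- **Knob:** I pushed it down about 7 mm and turned the gripper about 94° clockwise. After release, the wrist camera showed its top about 5 mm lower than before and its marker turned by 90°.
- **Plate:** I gripped the handle bar, slid the plate outward about 97 mm and turned it about 1.5° to sit square on the block.
- **Line position:** Before the final press-down, the wrist camera put the line at 0.0 mm from the edge. The top and side cameras put it about 0.5 mm past the edge at the end. The limit is ±6 mm.
- **Hold:** The plate was still, and squareness to the block was within about 0.5°. The wrist reads about 5 N downward on the tail, and the last slope measured was about 0.5 to 1°, against a 2° limit.

**Checks that disagreed:**
- **Knob height:** the side camera's last reading was 0.150 m against 0.145 m from the wrist camera after release. That camera reads about 2 mm high elsewhere (tester top 0.129 m against 0.127 m), and the last reading was a coarse one. I did not recheck it from close up.
- **Handle height:** the tail crept up about 1 mm during the slide, and the final press brought it back down.

I did not measure the bystanders again at the end; in the pictures viewed, none looked moved.

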